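# Set and start the chamber vacuum packer

## Task

The preserving jar already stands in the chamber of the vacuum packer: push the clear lid down until it is fully shut, turn the vacuum-time dial on the front panel to mark 6, six clicks clockwise from its off stop at mark 0, and only when both are done press the round start button all the way down and let it go. Use a light fingertip: push the dial round by its pointer bar without pinching it, do not raise the lid further, and leave the jar, the marker on the panel and everything else on the table where they are.

Things in the scene. Friction and masses are not known exactly. Their poses are not given: they have to be found in the camera images.
- packer: Chamber vacuum packer, stainless steel, fixed; 350 mm deep (x), 360 wide (y), flat top 160 above the table. Origin on the table, 190 mm behind its front face, mid-width; own x points from its front (robot side) to its back, y to its left, z up. The black control panel is the front 130 mm of the flat top; dial on its left, gauge (44 mm across, 4 high) in the middle, start button on its right. Open chamber behind it.
- dial_axis (a point): Point on the dial's upright axis at the panel's surface, 160 mm above the table, at own (-130, +95) mm of the packer; its axes are the packer's. The dial has a round aluminium skirt 72 mm across, top 10 mm above the panel. White marks on the panel around it, 30 degrees apart: mark 0 (off, front left) clockwise to mark 9; marks 0, 3, 6, 9 are longer.
- dial (a joint): Dial angle, rad, growing clockwise seen from above: 0 at mark 0, 4.712 at mark 9 (end stops), 0.5236 per mark, 3.1416 at mark 6. At q the pointer stands at 2.3562 - q rad counterclockwise from the packer's x. Spring detent at each mark: 3 to 5 N sideways, 20 to 30 mm from the axis, takes it over the crest half way between marks, then it clicks on to the next by itself. Starts between marks 0 and 3.
- selector: The dial's turning part. On its skirt stands a black pointer bar 10 mm wide, from 10 to 31 mm above the panel. Origin on the dial's axis, at the panel's surface; own x points along the bar to the pointer end, 34 mm from the axis (the tail reaches 20 mm the other way); a white line on top marks the pointer side. Round hub 26 mm across around the axis, top 24 mm above the panel.
- lid (a joint): Lid angle in rad: 0 fully shut, growing as the front edge rises; starts at 0.45 to 0.62. The hinge line runs along the packer's y through the lid's rear underside edge, at own x +140 mm of the packer, 163 mm above the table. A stiff friction hinge: the lid stays where it is left and must be pushed down all the way (about 2 to 7 N at the front edge).
- lid_lip (a point): Point on the lid: middle of the top face of the black lip, a flat bar 32 mm deep and 330 mm wide along the lid's front edge. It lies 181 mm in front of the hinge line and 20 mm above the lid's underside; with the lid shut it is 183 mm above the table, at own x -41 mm of the packer. Moves with the lid. The rest of the lid is clear acrylic 16 mm thick.
- start (a joint): Travel of the start button in m: 0 up, 0.006 fully down; springs back; fully down takes 6 N.
- start_top (a point): Centre of the top of the start button, a grey round cap 36 mm across in a steel collar 52 mm across and 12 mm high, at own (-130, -115) mm of the packer; the top is 22 mm above the panel when up. Moves with the cap.
- jar: Closed glass preserving jar, 76 mm across, 95 mm tall, standing loose on the chamber's floor; origin at the centre of its underside. Leave alone.
- marker: Chunky marker, 125 x 15 x 14 mm, lying loose on the panel between the gauge and the start button; origin at its underside, x along it. Leave alone.
- jar_tall: Closed glass jar, 84 mm across, 150 mm tall, loose on the table left of the packer; origin at the centre of its underside. Leave alone.
- jar_short: Closed glass jar, 80 mm across, 90 mm tall, loose on the table right of the packer; origin at the centre of its underside. Leave alone.
- tubs: Nested stack of clear deli tubs, 114 mm across, 102 mm tall, loose, left of the packer; origin at the centre of its underside. Leave alone.
- jar_lid: Loose steel jar lid, disc 72 mm across, 13 mm high, left of the packer; origin at the centre of its underside. Leave alone.
- tape: Roll of packing tape lying flat, 100 mm across, 48 mm high, right of the packer; origin at the centre of its underside. Leave alone.

How it is judged:
On the way, in this order (a step that is already met when the one before it is completed fails the run):
1. the lid is shut and the dial rests at mark 6 (value of joint lid below 0.03 rad and value of joint dial between 2.9916 and 3.2916 rad), for 0.2 s.
2. the start button is pressed down with the lid shut and the dial at mark 6 (all of step 1 and value of joint start above 0.0045 m), for 0.02 s.
At the end, for the whole second after the job is handed in: The lid is shut (under 0.03 rad), the dial rests at mark 6 (3.1416, within 0.15 rad), the start button has been pressed down by more than 4.5 mm of its 6 mm after both were so and is up again (under 1.5 mm), and the jar stands upright in the chamber, within 30 mm of where it was (all of step 1 and value of joint start below 0.0015 m and angle between jar's own z axis and vertical below 0.15 rad and distance of jar from where it was at the start of the episode below 0.03 m); the robot touches nothing.
It fails at once if start pressed before the lid is shut and the dial is at mark 6 (value of joint start above 0.0035 m and not (value of joint lid below 0.03 rad and value of joint dial between 2.9916 and 3.2916 rad)).
It fails at once if the dial pinched or pushed roughly (over 30 N) (contact force between the fingers and selector above 30 N).
It fails at once if the lid raised further than it stood at the start (over 0.68 rad) (value of joint lid above 0.68 rad).
It fails at once if the jar in the chamber lifted or moved by 30 mm (distance of jar from where it was at the start of the episode above 0.03 m).
It fails at once if a bystander moved by more than 25 mm (distance of any of jar_tall, jar_short, tubs, jar_lid, tape, marker from where it was at the start of the episode above 0.025 m).
It also fails if it takes over 64 s, if anything falls off the work surface, if the arm or the gripper's body presses on something with over 40 N, if the wrist force passes 120 N, or if a joint passes its speed limit or range.

## Robot

A 6-joint arm with a two-finger parallel gripper is mounted at the origin on the work surface. World frame = base frame: x ahead of the robot, y to its left, z up, the work surface at z = 0. Lengths are in m, angles in rad, forces in N, time in s.
With the tool pointing down it reaches from about 0.375 to 0.9 m from the base axis. Payload 3.1 kg.
Tool frame: the origin (TCP) lies midway between the tips of the shut fingers; the grasp point (between the pads) lies 19 mm behind it; z points along the fingers, y is the line along which they close (so a half turn about z gives the same grasp; the last joint's range is limited). The gripper opens to 85 mm and grips with 20 to 120 N. Pads are 22 mm wide; open, the fingers measure 114 mm over their backs; the gripper's body (76 mm by 85 mm) begins 54 mm behind the grasp point. The pads swing forward as they close: fully open they stand 13 mm farther back than shut.
Start: joints at [1.01, 0.527, 1.433, -0, 1.181, -0.178], TCP at [0.233, 0.58, 0.231] pointing down, gripper open.
Joint ranges: [-3.08, 3.08], [-0.75, 2.2], [0.22, 2.44], [-1.43, 4.57], [0, 2.65], [-2.85, 2.85]. Speed limits (rad/s): [2.79, 2.79, 3.14, 3.14, 3.14, 3.14].

## Interface

Orientations are given as a unit quaternion [w, x, y, z].
In Python, from bench import manip gives the robot as it stands.
- The arm moves only by the tool jog_arm, never from a script. Its arguments are lists of equal length, an entry for each row: "translation": the shift along the tool's x, y, z in mm, a list of three; "turn": the turn, a rotation vector about the tool's x, y, z in degrees, a list of three. In form: {"translation": [[dx, dy, dz], ...], "turn": [[ax, ay, az], ...]}. A call has exactly 10 rows; each row shifts and turns the commanded pose from where the row before left it, along the tool's axes as they then stand; what a row does not reach is not made up. A row lasts 1/10 s, in which the tool goes at most 50 mm and 8.59 degrees, less where a joint would pass 70% of its speed; a pose out of reach is approached as far as the arm can. A call with a gripper value outside its range is refused whole. "grip" is the opening, from 0 (shut) to 1 (fully open), set as the call begins (left out, the last holds). The fingers move at their own pace and stop on an object; "squeeze" is the grip in N (left out, the last holds). Time passes only in rows, so rows that do not move let the fingers close, or fill a call up. It gives the time, the measured TCP pose, the force, the opening and the grip force at its end, in the units of the state.
- manip.get_obs(): the state, without advancing time (a new reading comes with each control period).
- manip.snapshot(name): name is "scene" or "top" or "wrist"; returns a dict with "image" (400x640x3 uint8, red, green, blue), "fx", "fy", "cx", "cy" (pixels), "R" (3x3) and "t" (3): a world point X has camera coordinates R X + t; the wrist camera has in their place "T_tool_cam" (4x4, takes a point from camera to tool coordinates, whose origin is the TCP and whose axes are the flange's). Camera axes: x right, y down, z forward; pixel columns grow to the right and rows downward; lengths in m; the calibration is good to about 2 mm. The wrist camera is an equidistant fisheye: a pixel r from the principal point sees the ray r / f radians off the axis. A picture is of the moment at which its call begins: read the wrist's pose just before it. There is no depth.
- manip.sign_off(): hands the job in; it is judged then, once.
The state is a dict: "time": time; "qpos": joint angles; "qd": joint speeds; "joint_torque": joint torques, N m; "tcp_pos": TCP position; "tcp_rot": TCP orientation; "ft_force": force on the tool from outside, world axes, zero at the start; "torque": the same for the moment, N m; "opening": finger opening in m; "grip_force": force on a finger pad.
Only numpy, scipy, OpenCV 4.12 (cv2) and the standard library are available. Lean on these libraries where they do the work, as an engineer would, in place of code of your own. Each camera call takes 0.05 s, during which the arm holds its last target. There are 200 camera calls.

## Working session

There is one attempt and no reset: what is moved stays moved. The work goes in short steps, Python scripts to look and compute and a tool call to move; the robot and the scene stay as the last step left them, time stands still between calls to the robot, and variables do not carry over. Pictures are saved under pics/ and viewed, at most 10 in all, crops included, and the job is handed in when it is done.

Besides the shell and the picture viewer there is one more tool, called after "Request:" by a JSON object that holds its "fn" and its "kwargs", one argument or row to a line. jog_arm: Moves the arm, as the interface text tells. Its arguments: {"type":"object","properties":{"translation":{"type":"array","items":{"type":"array","items":{"type":"number"}}},"turn":{"type":"array","items":{"type":"array","items":{"type":"number"}}},"grip":{"type":"number"},"squeeze":{"type":"number"}},"required":["translation","turn"]}

```bash
mkdir -p pics
python3 - <<'E'
from bench import manip
import cv2,pickle
o=manip.get_obs();print({k:o[k] for k in('time','tcp_pos','tcp_rot','opening')})
d={}
for n in("scene","top"):
    s=manip.snapshot(n);d[n]=s;cv2.imwrite(f"pics/{n}.png",s["image"][:,:,::-1])
    print(n,s["fx"],s["cx"],s["cy"],s["R"],s["t"])
s=manip.snapshot("wrist");d["wrist"]=s;print(s["T_tool_cam"],s["fx"])
pickle.dump(d,open("d.pkl","wb"))
E
```

```text
{'time': 0.0, 'tcp_pos': array([0.23300663, 0.57915359, 0.23031592]), 'tcp_rot': array([-4.24170705e-04,  1.90237339e-01,  9.81737501e-01, -1.02701251e-03]), 'opening': 0.08520898479278852}
scene 516.5604066268259 322.2832352419989 198.04088459687696 [[ 0.98265578 -0.18519688  0.00947236]
 [-0.10679667 -0.60694427 -0.78753611]
 [ 0.15159843  0.7728653  -0.61619571]] [-0.53392538  0.16356906  1.65678586]
top 389.64887809255475 315.46949399998346 199.99422947983138 [[-0.01244579 -0.99991268 -0.00444272]
 [-0.98197508  0.01306031 -0.18855866]
 [ 0.18860022  0.00201587 -0.98205188]] [0.02394785 0.55633081 1.2450408 ]
[[-3.73901042e-04 -9.48786335e-01 -3.15918266e-01  8.13466635e-02]
 [ 9.99999679e-01 -5.78612399e-04  5.54189594e-04  7.40566631e-04]
 [-7.08601740e-04 -3.15917957e-01  9.48786247e-01 -1.43581461e-01]
 [ 0.00000000e+00  0.00000000e+00  0.00000000e+00  1.00000000e+00]] 309.70691628693146
```

View pics/scene.png

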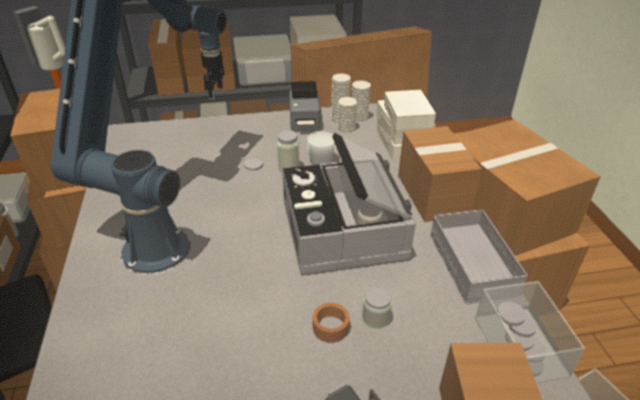

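View pics/top.png

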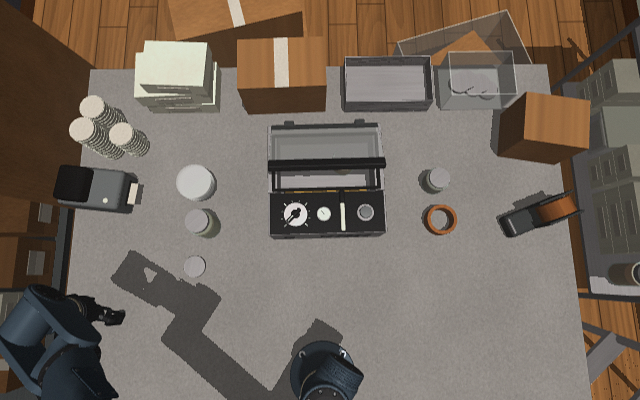

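The scene shot shows the packer ahead of the arm with the lid half open. In the top view the dial is near (295,214), the gauge (323,213), the marker (342,211), the button (365,212) and the lip on row ~163. Next I'll zoom in on the top view.

Run:
```python
import cv2,pickle
im=pickle.load(open("d.pkl","rb"))["top"]["image"][:,:,::-1]
cv2.imwrite("pics/c.png",cv2.resize(im[145:245,260:395],None,fx=5.9,fy=5.9,interpolation=cv2.INTER_CUBIC))
```

```text
(no output)
```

View pics/c.png

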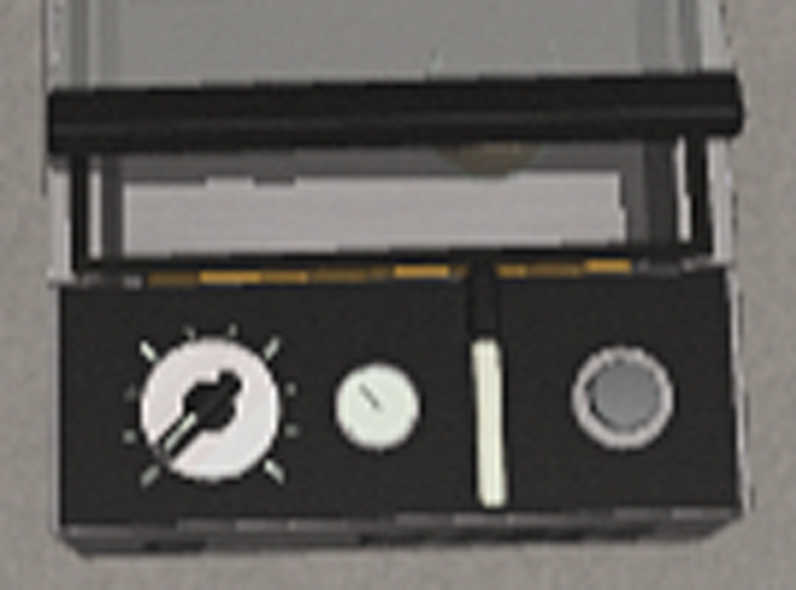

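The crop shows the skirt centred at about crop (210,409), the pointer aiming front-left close to mark 0, the button at (623,397) and the lip band at v~85-150. Now I'll turn these into positions.

```bash
cat > h.py <<'E'
import numpy as np
def ray(s,u,v,z):
    d=s["R"].T@np.array([(u-s["cx"])/s["fx"],(v-s["cy"])/s["fy"],1]);c=-s["R"].T@s["t"]
    return c+d*(z-c[2])/d[2]
def proj(s,X):
    p=s["R"]@X+s["t"];return np.array([s["fx"]*p[0]/p[2]+s["cx"],s["fy"]*p[1]/p[2]+s["cy"]])
E
python3 - <<'E'
import cv2,pickle,numpy as np
from h import *
from scipy.optimize import brentq
s=pickle.load(open("d.pkl","rb"))["top"]
g=cv2.cvtColor(s["image"],cv2.COLOR_RGB2GRAY)
def blob(u0,u1,v0,v1,th):
    m=(g[v0:v1,u0:u1]>th).astype(np.uint8)
    c=max(cv2.findContours(m,0,1)[0],key=cv2.contourArea);h=cv2.convexHull(c)
    M=cv2.moments(h);return M['m10']/M['m00']+u0,M['m01']/M['m00']+v0,np.sqrt(cv2.contourArea(h)*4/np.pi)
k=5.9;f=lambda u,v:(260+(u+.5)/k-.5,145+(v+.5)/k-.5)
D=blob(280,312,198,230,120);B=blob(355,376,200,224,90);G=blob(315,333,204,224,120)
print(D,G,B)
Pd=ray(s,*f(210,409),.170);Pb=ray(s,*f(623,397),.172);Pg=ray(s,*f(377,406),.164)
Pd2=ray(s,*D[:2],.17);Pb2=ray(s,*B[:2],.172)
print(Pd,Pd2,Pg,Pb,Pb2,np.linalg.norm(Pd2-Pb2))
v=Pd2-Pb2;yaw=np.arctan2(v[1],v[0])-np.pi/2
R=np.array([[np.cos(yaw),-np.sin(yaw)],[np.sin(yaw),np.cos(yaw)]])
o=((Pd2+Pb2)[:2]/2)-R@[-.13,-.01]
print("yaw",np.degrees(yaw),"origin",o)
tip=ray(s,*f(165,457),.191);tail=ray(s,*f(232,378),.191)
w=R.T@(tip-Pd2)[:2];w2=R.T@(tip-tail)[:2]
print("q",2.3562-np.arctan2(w[1],w[0]),2.3562-np.arctan2(w2[1],w2[0]),w,R.T@(tail-Pd2)[:2])
def P(x,y,z): return np.r_[o+R@[x,y],z]
def lip(th,dx=-.181,dz=.02):return P(.14+dx*np.cos(th)+dz*np.sin(th),0,.163-dx*np.sin(th)+dz*np.cos(th))
for th in(.4,.45,.5,.55,.6,.65): 
  a=proj(s,lip(th,-.197));b=proj(s,lip(th,-.165));c=proj(s,lip(th,-.197,0));print(th,a,b,c,lip(th))
for v in(85,150):print(f(395,v))
np.savez("p.npz",o=o,R=R,yaw=yaw)
for n,p in(("dial",(-.13,.095,.16)),("btn",(-.13,-.115,.182)),("lipshut",(-.041,0,.183))):print(n,P(*p))
print("marker",ray(s,*f(485,340),.174),ray(s,*f(492,503),.174))
E
```

```text
(295.5094562647754, 213.58510638297872, np.float64(23.207333483685147)) (323.3795620437956, 213.39172749391727, np.float64(13.207339536360731)) (365.1050980392157, 211.95529411764707, np.float64(16.448811606198852))
[0.49235517 0.07805878 0.17      ] [0.49332004 0.07705959 0.17      ] [ 0.49372108 -0.00713419  0.164     ] [ 0.4954563  -0.13216527  0.172     ] [ 0.49520892 -0.13193761  0.172     ] 0.20901530720227898
yaw 0.5178149893185444 origin [ 0.62416879 -0.01626455]
q -0.105499968850427 -0.07166885148114188 [-0.02793026  0.02258116] [ 0.01123447 -0.01133645]
0.4 [326.78189888 174.40621101] [326.4013569 165.5680011] [326.7006572  178.65660702] [ 0.60524589 -0.01643557  0.25190594]
0.45 [326.80751309 171.92115963] [326.41838053 163.42919632] [326.7374014  176.51121778] [ 0.60988776 -0.01639362  0.2597377 ]
0.5 [326.82715995 169.28065697] [326.43047212 161.17083842] [326.76864382 174.2019489 ] [ 0.61491524 -0.01634818  0.26732767]
0.55 [326.84065317 166.49080409] [326.43751281 158.79851037] [326.79416297 171.73307725] [ 0.62031576 -0.01629937  0.27465688]
0.6 [326.84782877 163.55861871] [326.43940206 156.31844692] [326.8137546  169.10976168] [ 0.62607582 -0.01624732  0.281707  ]
0.65 [326.84854745 160.49203421] [326.43605912 153.73752433] [326.82723412 166.33806   ] [ 0.63218103 -0.01619214  0.28846042]
(326.53389830508473, 158.9915254237288)
(326.53389830508473, 170.00847457627117)
dial [0.49331554 0.0775567  0.16      ]
btn [ 0.49521341 -0.13243472  0.182     ]
lipshut [ 0.58317047 -0.01663509  0.183     ]
marker [ 0.52549917 -0.06261053  0.174     ] [ 0.44200281 -0.06403178  0.174     ]
```

Request:
{"fn": "jog_arm", "kwargs": {
  "translation": [
    [0,0,-33],
    [0,0,-33],
    [-10,-7,-34],
    [-37,-26,0],
    [-37,-26,0],
    [-37,-26,0],
    [-37,-26,0],
    [-37,-26,0],
    [-37,-26,0],
    [-37,-26,0]
  ],
  "turn": [
    [0,0,0],
    [0,0,0],
    [0,0,0],
    [0,0,0],
    [0,0,0],
    [0,0,0],
    [0,0,0],
    [0,0,0],
    [0,0,0],
    [0,0,0]
  ],
  "grip": 0
}}

```text
time: 1.15
tcp_pos: [0.4128, 0.3023, 0.3312]
tcp_rot: [-0.0, 0.19, 0.982, -0.0]
ft_force: [0.6, 0.3, -0.5]
opening: 0.0
grip_force: 0.0
```

Request:
{"fn": "jog_arm", "kwargs": {
  "translation": [
    [-37,-26,0],
    [-37,-26,0],
    [-37,-26,0],
    [-37,-26,0],
    [-37,-26,0],
    [-37,-26,0],
    [-37,-26,0],
    [-37,-26,0],
    [-12,-13,0],
    [0,0,0]
  ],
  "turn": [
    [0,0,0],
    [0,0,0],
    [0,0,0],
    [0,0,0],
    [0,0,0],
    [0,0,0],
    [0,0,0],
    [0,0,0],
    [0,0,0],
    [0,0,0]
  ]
}}

```text
time: 2.15
tcp_pos: [0.616, -0.0185, 0.3304]
tcp_rot: [-0.001, 0.192, 0.981, -0.0]
ft_force: [-0.6, 0.0, 0.4]
opening: -0.0
grip_force: 0.0
```

```bash
cat >> h.py <<'E'
from scipy.spatial.transform import Rotation as Ro
def state(m):
    o=m.get_obs();q=o["tcp_rot"];A=Ro.from_quat([q[1],q[2],q[3],q[0]]).as_matrix()
    print("t%.2f"%o["time"],"tcp",o["tcp_pos"].round(4),"yang %.2f"%np.degrees(np.arctan2(A[1,1],A[0,1])),"z",A[:,2].round(4),"F",o["ft_force"].round(1),"op %.4f"%o["opening"],"q6 %.2f"%o["qpos"][5])
    return o["tcp_pos"],A
def to(m,X,yang):
    p,A=state(m);print("tool mm",(1000*A.T@(np.array(X)-p)).round(1))
    c,s_=np.cos(np.radians(yang)),np.sin(np.radians(yang));B=np.array([[-s_,c,0],[c,s_,0],[0,0,-1]])
    print("turn deg",np.degrees(Ro.from_matrix(A.T@B).as_rotvec()).round(2))
E
python3 - <<'E'
from h import *
from bench import manip
import cv2
to(manip,[.615,-.0165,.33],90)
s=manip.snapshot("wrist");cv2.imwrite("pics/w1.png",s["image"][:,:,::-1])
E
```

```text
t2.15 tcp [ 0.616  -0.0185  0.3304] yang 67.86 z [-0.0012 -0.     -1.    ] F [-0.6  0.   0.4] op -0.0000 q6 -1.40
tool mm [1.7 1.5 0.4]
turn deg [-1.000e-02 -7.000e-02 -2.214e+01]
```

View pics/w1.png

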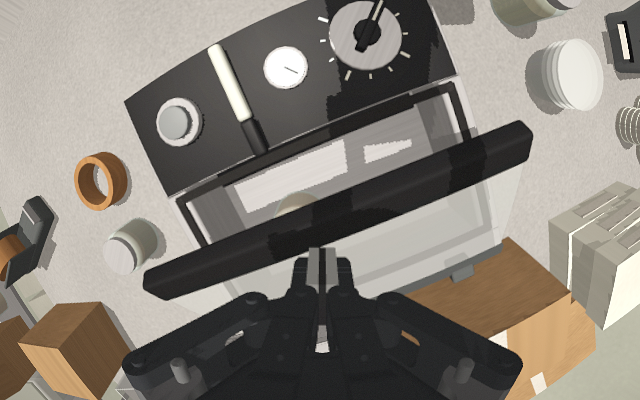

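The wrist view shows the shut fingertips (320,250) above the middle of the lip. Button, marker, gauge and dial are all clear, with the pointer away from the lid.

Request:
{"fn": "jog_arm", "kwargs": {
  "translation": [
    [0,2,0],
    [0,0,5],
    [0,0,5],
    [-2,0,10],
    [0,0,10],
    [0,0,5],
    [0,0,5],
    [0,0,4],
    [0,0,3],
    [0,0,3]
  ],
  "turn": [
    [0,0,-7.4],
    [0,0,-7.4],
    [0,0,-7.4],
    [0,0,0],
    [0,0,0],
    [0,0,0],
    [0,0,0],
    [0,0,0],
    [0,0,0],
    [0,0,0]
  ]
}}

```text
time: 3.2
tcp_pos: [0.6191, -0.0144, 0.2824]
tcp_rot: [0.001, -0.002, 1.0, -0.0]
ft_force: [0.4, 0.2, 4.1]
opening: 0.0002
grip_force: 2.1
```

Run:
```python
from h import *
from bench import manip
to(manip,[.615,-.0165,.27],90)
```

```text
t3.20 tcp [ 0.6191 -0.0144  0.2824] yang 90.24 z [ 2.6e-03 -4.0e-04 -1.0e+00] F [0.4 0.2 4.1] op 0.0002 q6 -1.78
tool mm [ 4.1 -2.  12.4]
turn deg [-0.03  0.15  0.24]
```

Request:
{"fn": "jog_arm", "kwargs": {
  "translation": [
    [2.8,0,5],
    [2.7,0,5],
    [2.5,0,5],
    [2.4,0,5],
    [2.2,0,5],
    [2.1,0,5],
    [1.9,0,5],
    [1.8,0,5],
    [1.7,0,5],
    [1.5,0,5]
  ],
  "turn": [
    [0,0,0],
    [0,0,0],
    [0,0,0],
    [0,0,0],
    [0,0,0],
    [0,0,0],
    [0,0,0],
    [0,0,0],
    [0,0,0],
    [0,0,0]
  ]
}}

```text
time: 4.2
tcp_pos: [0.5962, -0.0143, 0.2307]
tcp_rot: [-0.0, -0.002, 1.0, 0.0]
ft_force: [-1.6, -0.6, 4.0]
opening: 0.0
grip_force: 1.8
```

Request:
{"fn": "jog_arm", "kwargs": {
  "translation": [
    [1.4,0,5],
    [1.2,0,5],
    [1.1,0,5],
    [0.9,0,5],
    [0.8,0,5],
    [0.6,0,5],
    [0.5,0,5],
    [0.3,0,5],
    [0,0,4],
    [0,0,3]
  ],
  "turn": [
    [0,0,0],
    [0,0,0],
    [0,0,0],
    [0,0,0],
    [0,0,0],
    [0,0,0],
    [0,0,0],
    [0,0,0],
    [0,0,0],
    [0,0,0]
  ]
}}

```text
time: 5.2
tcp_pos: [0.5896, -0.0143, 0.1837]
tcp_rot: [-0.0, -0.002, 1.0, 0.0]
ft_force: [-2.2, -0.6, 4.3]
opening: 0.0005
grip_force: 1.7
```

Request:
{"fn": "jog_arm", "kwargs": {
  "translation": [
    [0,0,0.5],
    [0,0,0.5],
    [0,0,0.5],
    [0,0,0.5],
    [0,0,0],
    [0,0,0],
    [0,0,0],
    [0,0,0],
    [0,0,0],
    [0,0,0]
  ],
  "turn": [
    [0,0,0],
    [0,0,0],
    [0,0,0],
    [0,0,0],
    [0,0,0],
    [0,0,0],
    [0,0,0],
    [0,0,0],
    [0,0,0],
    [0,0,0]
  ]
}}

```text
time: 6.2
tcp_pos: [0.5902, -0.0144, 0.1831]
tcp_rot: [0.001, -0.002, 1.0, -0.0]
ft_force: [-2.3, -0.4, 6.1]
opening: -0.0003
grip_force: 2.6
```

Request:
{"fn": "jog_arm", "kwargs": {
  "translation": [
    [0,0,1],
    [0,0,1],
    [0,0,0],
    [0,0,0],
    [0,0,0],
    [0,0,0],
    [0,0,-5],
    [0,0,-10],
    [0,0,-20],
    [0,0,-20]
  ],
  "turn": [
    [0,0,0],
    [0,0,0],
    [0,0,0],
    [0,0,0],
    [0,0,0],
    [0,0,0],
    [0,0,0],
    [0,0,0],
    [0,0,0],
    [0,0,0]
  ]
}}

```text
time: 7.2
tcp_pos: [0.5901, -0.0144, 0.2357]
tcp_rot: [-0.0, -0.002, 1.0, 0.0]
ft_force: [1.7, -0.6, 0.5]
opening: -0.0003
grip_force: 0.0
```

Run:
```python
from h import *
from bench import manip
import cv2
p=np.load("p.npz");o,R=p["o"],p["R"]
s=manip.snapshot("top");im=s["image"][:,:,::-1]
cv2.imwrite("pics/c2.png",cv2.resize(im[145:245,260:395],None,fx=5.9,fy=5.9,interpolation=cv2.INTER_CUBIC))
c=o+R@[-.13,.095]
# pose: bar dir 135+yaw, y outward, finger behind (ccw side) by 5+11+12 clearance
def fp(bar,r,off):
    b=np.radians(bar+.52);e=np.array([np.cos(b),np.sin(b)]);n=np.array([-e[1],e[0]])  # ccw
    return c+e*r+n*off
for off in(30,16):print(off,fp(135,.027,off/1000))
to(manip,[*fp(135,.027,.034),.24],135.5)
```

```text
30 [0.45303137 0.07506967]
16 [0.46284061 0.08505861]
t7.25 tcp [ 0.5924 -0.0148  0.2396] yang 90.27 z [ 0.0073 -0.0015 -1.    ] F [ 0.8 -0.2  2. ] op -0.0002 q6 -1.79
tool mm [141.8  87.7  -1.6]
turn deg [ -0.25   0.36 -45.23]
```

View pics/c2.png

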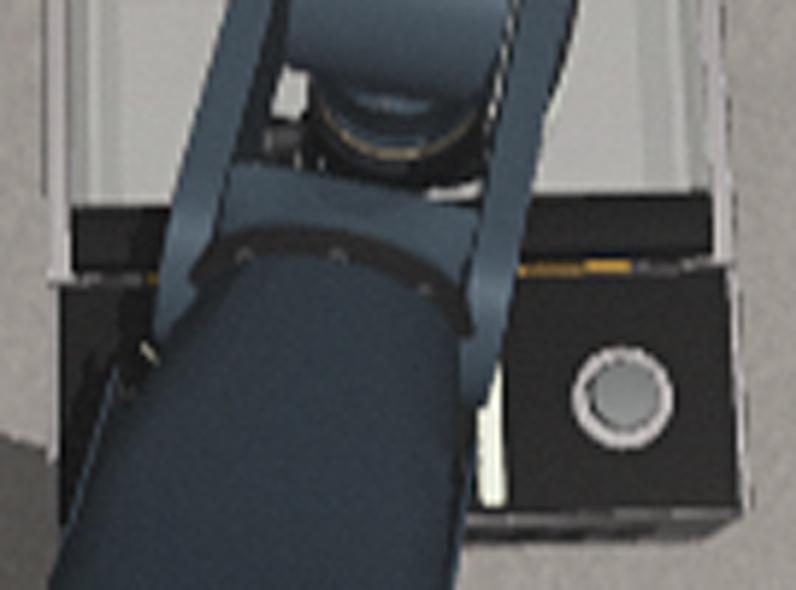

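The lid now lies flat, with its lip just behind the panel at v~200-250. On to the dial.

Request:
{"fn": "jog_arm", "kwargs": {
  "translation": [
    [35,22,0],
    [35,22,0],
    [35,22,0],
    [36,22,0],
    [0,0,0],
    [0,0,0],
    [0,0,0],
    [0,0,0],
    [0,0,0],
    [0,0,0]
  ],
  "turn": [
    [0,0,0],
    [0,0,0],
    [0,0,0],
    [0,0,0],
    [0,0,-7.54],
    [0,0,-7.54],
    [0,0,-7.54],
    [0,0,-7.54],
    [0,0,-7.54],
    [0,0,-7.54]
  ]
}}

```text
time: 8.25
tcp_pos: [0.4488, 0.073, 0.2351]
tcp_rot: [0.0, -0.389, 0.921, -0.0]
ft_force: [0.3, 0.9, -0.2]
opening: 0.0001
grip_force: 0.0
```

```bash
cat >> h.py <<'E'
p_=np.load("p.npz");c0=p_["o"]+p_["R"]@[-.13,.095]
def fp(bar,r,off):
    b=np.radians(bar+.52);e=np.array([np.cos(b),np.sin(b)]);n=np.array([-e[1],e[0]])
    return c0+e*r+n*off
def rect(s,A,p,ctr,z,half=.06,N=600):
    import cv2
    # world-plane rectified view from wrist fisheye: up=+x, left=+y
    T=np.eye(4);T[:3,:3]=A;T[:3,3]=p;C=np.linalg.inv(T@s["T_tool_cam"])
    g=(np.arange(N)+.5)/N*2*half-half
    Y,X=np.meshgrid(ctr[1]-g,ctr[0]-g)
    P=np.stack([X,Y,np.full_like(X,z),np.ones_like(X)],-1)@C.T
    rr=np.hypot(P[...,0],P[...,1]);th=np.arctan2(rr,P[...,2]);k=th/rr
    return cv2.remap(s["image"][:,:,::-1].copy(),(s["cx"]+s["fx"]*k*P[...,0]).astype(np.float32),(s["cy"]+s["fy"]*k*P[...,1]).astype(np.float32),cv2.INTER_LINEAR)
E
python3 - <<'E'
from h import *
from bench import manip
import cv2
to(manip,[*fp(135,.027,.030),.184],135.5)
p,A=state(manip);s=manip.snapshot("wrist")
cv2.imwrite("pics/w2.png",rect(s,A,p,c0,.17))
E
```

```text
t8.25 tcp [0.4488 0.073  0.2351] yang 135.82 z [ 8.e-04 -0.e+00 -1.e+00] F [ 0.3  0.9 -0.2] op 0.0001 q6 -2.46
tool mm [-4.4 -1.5 51.1]
turn deg [-0.03  0.03  0.32]
t8.25 tcp [0.4488 0.073  0.2351] yang 135.82 z [ 8.e-04 -0.e+00 -1.e+00] F [ 0.3  0.9 -0.2] op 0.0001 q6 -2.46
```

View pics/w2.png

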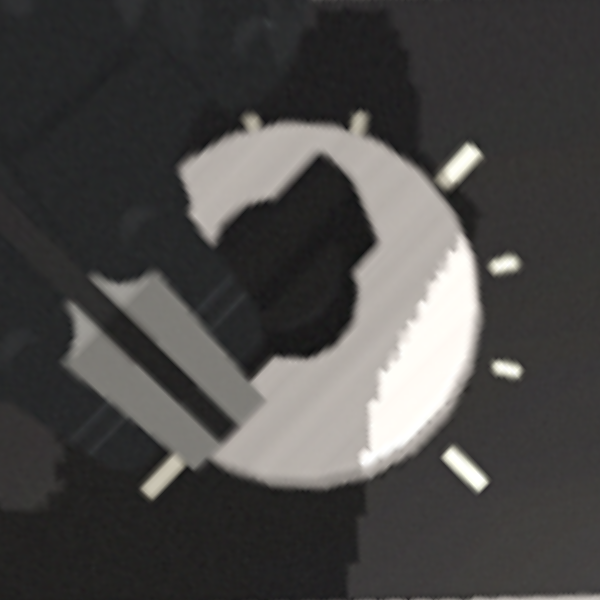

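The rectified wrist view puts the skirt centre at about (299,304), i.e. within 1 mm of my estimate. The marks match too, and the fingertips (230,430) are on the front side of the pointer. I'll descend beside the bar.

Request:
{"fn": "jog_arm", "kwargs": {
  "translation": [
    [-4,-1.5,0],
    [0,0,10],
    [0,0,12],
    [0,0,12],
    [0,0,12],
    [0,0,8],
    [0,0,3],
    [0,0,0],
    [0,0,0],
    [0,0,0]
  ],
  "turn": [
    [0,0,0],
    [0,0,0],
    [0,0,0],
    [0,0,0],
    [0,0,0],
    [0,0,0],
    [0,0,0],
    [0,0,0],
    [0,0,0],
    [0,0,0]
  ]
}}

```text
time: 9.3
tcp_pos: [0.4527, 0.0748, 0.1787]
tcp_rot: [0.001, -0.387, 0.922, -0.0]
ft_force: [-0.0, -0.3, -0.0]
opening: -0.0001
grip_force: 0.0
```

Run:
```python
from h import *
from bench import manip
to(manip,[*fp(135,.027,.016),.178],135.5)
```

```text
t9.30 tcp [0.4527 0.0748 0.1787] yang 135.50 z [ 1.2e-03 -1.0e-04 -1.0e+00] F [-0.  -0.3 -0. ] op -0.0001 q6 -2.45
tool mm [-14.4  -0.    0.8]
turn deg [-0.05  0.04 -0.  ]
```

Request:
{"fn": "jog_arm", "kwargs": {
  "translation": [
    [-3,0,0],
    [-3,0,0],
    [-2,0,0],
    [-2,0,0],
    [-2,0,0],
    [-2,0,0],
    [0,0,0],
    [0,0,0],
    [0,0,0],
    [0,0,0]
  ],
  "turn": [
    [0,0,0],
    [0,0,0],
    [0,0,0],
    [0,0,0],
    [0,0,0],
    [0,0,0],
    [0,0,0],
    [0,0,0],
    [0,0,0],
    [0,0,0]
  ]
}}

```text
time: 10.3
tcp_pos: [0.462, 0.0848, 0.1783]
tcp_rot: [-0.0, -0.387, 0.922, 0.0]
ft_force: [-0.1, -1.5, -0.9]
opening: -0.0
grip_force: 0.4
```

Request:
{"fn": "jog_arm", "kwargs": {
  "translation": [
    [-3.66,1.86,0],
    [-3.66,1.86,0],
    [-3.66,1.86,0],
    [-3.66,1.86,0],
    [-3.66,1.86,0],
    [-3.66,1.86,0],
    [-3.66,1.86,0],
    [-3.66,1.86,0],
    [0,0,0],
    [0,0,0]
  ],
  "turn": [
    [0,0,7.5],
    [0,0,7.5],
    [0,0,7.5],
    [0,0,7.5],
    [0,0,7.5],
    [0,0,7.5],
    [0,0,7.5],
    [0,0,7.5],
    [0,0,0],
    [0,0,0]
  ]
}}

```text
time: 11.3
tcp_pos: [0.4839, 0.1075, 0.1783]
tcp_rot: [0.0, 0.125, 0.992, 0.0]
ft_force: [-0.0, 0.5, 0.0]
opening: 0.0003
grip_force: 0.0
```

Run:
```python
from h import *
from bench import manip
import cv2
to(manip,[*fp(75,.027,.016),.178],75.5)
p,A=state(manip);s=manip.snapshot("wrist")
cv2.imwrite("pics/w3.png",rect(s,A,p,c0,.19))
```

```text
t11.30 tcp [0.4839 0.1075 0.1783] yang 75.66 z [ 2.e-04  1.e-04 -1.e+00] F [-0.   0.5  0. ] op 0.0003 q6 -1.33
tool mm [-0.6  0.4  0.3]
turn deg [0.01 0.01 0.16]
t11.30 tcp [0.4839 0.1075 0.1783] yang 75.66 z [ 2.e-04  1.e-04 -1.e+00] F [-0.   0.5  0. ] op 0.0003 q6 -1.33
```

View pics/w3.png

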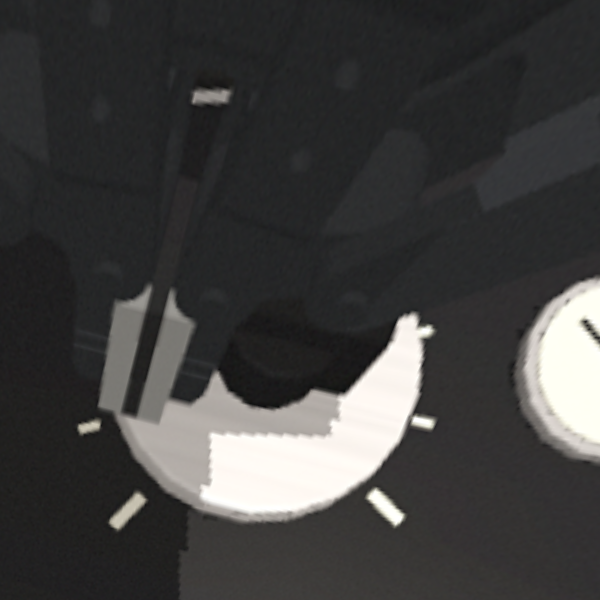

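The pointer has left the front-left and is now hidden behind the finger (~(150,380)), so it is being pushed round. I'll carry on.

Request:
{"fn": "jog_arm", "kwargs": {
  "translation": [
    [-3.66,1.86,0],
    [-3.66,1.86,0],
    [-3.66,1.86,0],
    [-3.66,1.86,0],
    [-3.66,1.86,0],
    [-3.66,1.86,0],
    [-3.66,1.86,0],
    [-3.66,1.86,0],
    [-3.66,1.86,0],
    [-3.66,1.86,0]
  ],
  "turn": [
    [0,0,7.5],
    [0,0,7.5],
    [0,0,7.5],
    [0,0,7.5],
    [0,0,7.5],
    [0,0,7.5],
    [0,0,7.5],
    [0,0,7.5],
    [0,0,7.5],
    [0,0,7.5]
  ]
}}

```text
time: 12.35
tcp_pos: [0.5196, 0.0942, 0.1784]
tcp_rot: [-0.0, 0.705, 0.709, 0.001]
ft_force: [0.1, 2.4, -0.4]
opening: 0.0002
grip_force: 0.8
```

Run:
```python
from h import *
from bench import manip
to(manip,[*fp(0,.027,.016),.178],.5)
```

```text
t12.35 tcp [0.5196 0.0942 0.1784] yang 0.28 z [ 5.0e-04  1.6e-03 -1.0e+00] F [ 0.1  2.4 -0.4] op 0.0002 q6 -0.04
tool mm [-0.4  0.6  0.4]
turn deg [ 0.03 -0.09 -0.22]
```

Request:
{"fn": "jog_arm", "kwargs": {
  "translation": [
    [-3.66,1.86,0],
    [-3.66,1.86,0],
    [-2.45,1.3,0],
    [-2.45,1.3,0],
    [-2.45,1.3,0],
    [-2.45,1.3,0],
    [0,0,0],
    [0,0,0],
    [0,0,0],
    [0,0,0]
  ],
  "turn": [
    [0,0,7.5],
    [0,0,7.5],
    [0,0,5],
    [0,0,5],
    [0,0,5],
    [0,0,5],
    [0,0,0],
    [0,0,0],
    [0,0,0],
    [0,0,0]
  ]
}}

```text
time: 13.35
tcp_pos: [0.5239, 0.0752, 0.1783]
tcp_rot: [-0.0, 0.885, 0.466, 0.0]
ft_force: [1.1, -0.2, 0.0]
opening: -0.0
grip_force: 0.0
```

Run:
```python
from h import *
from bench import manip
to(manip,[*fp(-35,.027,.016),.178],-34.5)
```

```text
t13.35 tcp [0.5239 0.0752 0.1783] yang -34.43 z [ 0.  0. -1.] F [ 1.1 -0.2  0. ] op -0.0000 q6 0.53
tool mm [0.7 0.5 0.3]
turn deg [-0.   -0.    0.07]
```

Request:
{"fn": "jog_arm", "kwargs": {
  "translation": [
    [4,0,0],
    [6,0,0],
    [0,0,-20],
    [0,0,-30],
    [0,0,-20],
    [0,0,0],
    [0,0,0],
    [0,0,0],
    [0,0,0],
    [0,0,0]
  ],
  "turn": [
    [0,0,0],
    [0,0,0],
    [0,0,0],
    [0,0,0],
    [0,0,0],
    [0,0,8],
    [0,0,8],
    [0,0,8],
    [0,0,8],
    [0,0,8]
  ]
}}

```text
time: 14.35
tcp_pos: [0.5298, 0.0838, 0.2484]
tcp_rot: [-0.0, 0.991, 0.132, 0.0]
ft_force: [-0.1, 0.1, -0.3]
opening: -0.0001
grip_force: 0.0
```

Run:
```python
from h import *
from bench import manip
o,R=p_["o"],p_["R"]
b=o+R@[-.13,-.115];print(b)
to(manip,[*b,.25],-74)
```

```text
[ 0.49521341 -0.13243472]
t14.35 tcp [0.5298 0.0838 0.2484] yang -74.78 z [ 3.e-04  1.e-04 -1.e+00] F [-0.1  0.1 -0.3] op -0.0001 q6 1.25
tool mm [-90.1 199.5  -1.7]
turn deg [-0.   -0.02 -0.78]
```

Request:
{"fn": "jog_arm", "kwargs": {
  "translation": [
    [-18,40,0],
    [-18,40,0],
    [-18,40,0],
    [-18,40,0],
    [-18,39.5,0],
    [0,0,10],
    [0,0,10],
    [0,0,10],
    [0,0,10],
    [0,0,0]
  ],
  "turn": [
    [0,0,0],
    [0,0,0],
    [0,0,0],
    [0,0,0],
    [0,0,0],
    [0,0,0],
    [0,0,0],
    [0,0,0],
    [0,0,0],
    [0,0,0]
  ]
}}

```text
time: 15.35
tcp_pos: [0.4952, -0.1311, 0.2065]
tcp_rot: [-0.001, 0.991, 0.136, -0.002]
ft_force: [-0.4, 0.1, -0.8]
opening: 0.0002
grip_force: 0.0
```

Run:
```python
from h import *
from bench import manip
import cv2
to(manip,[.4952,-.1324,.186],-75)
p,A=state(manip);s=manip.snapshot("wrist");t=manip.snapshot("top")["image"][:,:,::-1]
a=cv2.resize(t[145:245,260:395],None,fx=4,fy=4,interpolation=cv2.INTER_CUBIC)
b=cv2.resize(s["image"][:,:,::-1],(540,338))
b=cv2.copyMakeBorder(b,0,0,0,0,0)
cv2.imwrite("pics/e.png",cv2.resize(np.vstack([a,b]),None,fx=.8,fy=.8))
```

```text
t15.35 tcp [ 0.4952 -0.1311  0.2065] yang -74.37 z [-0.0037  0.0021 -1.    ] F [-0.4  0.1 -0.8] op 0.0002 q6 0.82
tool mm [-0.3  1.3 20.5]
turn deg [-0.17  0.18  0.63]
t15.35 tcp [ 0.4952 -0.1311  0.2065] yang -74.37 z [-0.0037  0.0021 -1.    ] F [-0.4  0.1 -0.8] op 0.0002 q6 0.82
```

View pics/e.png

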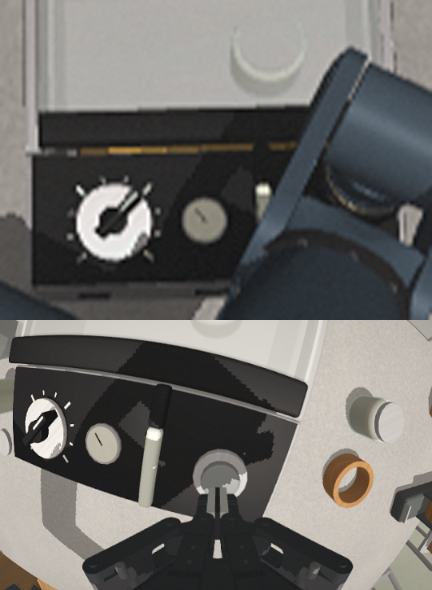

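The top crop shows the white pointer line running from the hub to the long rear-right mark at (150,187), so the dial is at mark 6. The lid is shut and flat, marker and jar are in place, and the fingertips are over the button. Pressing it now.

Request:
{"fn": "jog_arm", "kwargs": {
  "translation": [
    [0,1.3,10],
    [0,0,10],
    [0,0,3],
    [0,0,3],
    [0,0,2],
    [0,0,2],
    [0,0,2],
    [0,0,1],
    [0,0,0],
    [0,0,0]
  ],
  "turn": [
    [0,0,0],
    [0,0,0],
    [0,0,0],
    [0,0,0],
    [0,0,0],
    [0,0,0],
    [0,0,0],
    [0,0,0],
    [0,0,0],
    [0,0,0]
  ]
}}

```text
time: 16.45
tcp_pos: [0.4963, -0.1342, 0.176]
tcp_rot: [0.0, 0.991, 0.135, -0.0]
ft_force: [-3.0, 0.8, 6.1]
opening: 0.0
grip_force: 3.6
```

Request:
{"fn": "jog_arm", "kwargs": {
  "translation": [
    [0,0,1],
    [0,0,1],
    [0,0,0],
    [0,0,0],
    [0,0,0],
    [0,0,0],
    [0,0,0],
    [0,0,0],
    [0,0,0],
    [0,0,0]
  ],
  "turn": [
    [0,0,0],
    [0,0,0],
    [0,0,0],
    [0,0,0],
    [0,0,0],
    [0,0,0],
    [0,0,0],
    [0,0,0],
    [0,0,0],
    [0,0,0]
  ]
}}

```text
time: 17.45
tcp_pos: [0.4963, -0.1342, 0.1759]
tcp_rot: [0.0, 0.991, 0.135, 0.0]
ft_force: [-5.5, 1.8, 19.1]
opening: -0.0001
grip_force: 9.7
```

Request:
{"fn": "jog_arm", "kwargs": {
  "translation": [
    [0,0,-3],
    [0,0,-5],
    [0,0,-10],
    [0,0,-20],
    [0,0,-30],
    [0,0,-30],
    [0,0,0],
    [0,0,0],
    [0,0,0],
    [0,0,0]
  ],
  "turn": [
    [0,0,0],
    [0,0,0],
    [0,0,0],
    [0,0,0],
    [0,0,0],
    [0,0,0],
    [0,0,0],
    [0,0,0],
    [0,0,0],
    [0,0,0]
  ]
}}

```text
time: 18.45
tcp_pos: [0.4958, -0.1339, 0.27]
tcp_rot: [-0.001, 0.991, 0.135, -0.001]
ft_force: [-0.5, -0.0, -0.2]
opening: -0.0
grip_force: 0.0
```

Run:
```python
from h import *
from bench import manip
import cv2
p,A=state(manip);s=manip.snapshot("wrist")
cv2.imwrite("pics/f.png",s["image"][:,:,::-1])
```

```text
t18.45 tcp [ 0.4958 -0.1339  0.27  ] yang -74.50 z [-0.0025  0.0013 -1.    ] F [-0.5 -0.  -0.2] op -0.0000 q6 0.82
```

View pics/f.png

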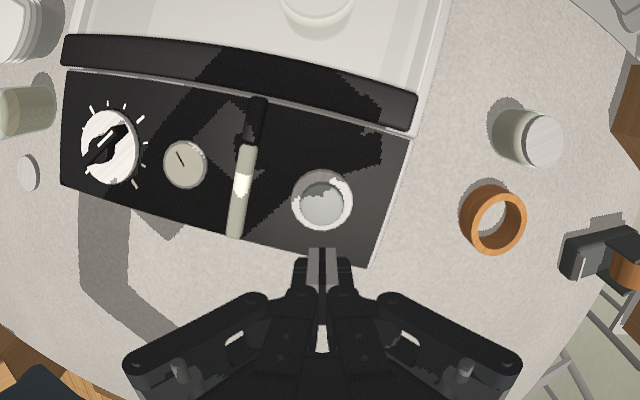

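The close view has the button up again (322,203), the pointer at the rear-right long mark, the lid shut and the marker and jars undisturbed. The press reached its hard stop at 19 N.

```bash
python3 -c "
from bench import manip
print(manip.sign_off())"
```

```text
the job is handed in; nothing more can be done
None
```

I shut the lid, set the dial to mark 6, then pressed the start button to its stop and let it go. The job is handed in after about 18.5 s of the 64 s; sign-off gave no verdict, but the last picture showed everything as required.

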